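# Fetch the bottom sample board from the squared pile

### The arm

A 6-joint arm with a two-finger parallel gripper is mounted at the origin on the work surface. World frame = base frame: x ahead of the robot, y to its left, z up, the work surface at z = 0. Lengths are in m, angles in rad, forces in N, time in s.
With the tool pointing down it reaches from about 0.375 to 0.9 m from the base axis. Payload 3.1 kg.
Tool frame: the origin (TCP) lies between the finger pads; the fingertips stand manip.finger_overhang ahead of it and the grasp point (between the pads) lies 5 mm behind it (manip.finger_overhang is the distance from the TCP to the fingertips, in m); z points along the fingers, y is the line along which they close (so a half turn about z gives the same grasp; the last joint's range is limited). The gripper opens to 85 mm and grips with 20 to 120 N. Pads are 22 mm wide; open, the fingers measure 114 mm over their backs; the gripper's body (76 mm by 85 mm) begins 54 mm behind the grasp point. The pads swing forward as they close: fully open they stand 13 mm farther back than shut.
Start: joints at [1.141, 0.527, 1.433, -0, 1.181, -0.178], TCP at [0.155, 0.605, 0.221] pointing down, gripper open.
Joint ranges: [-3.08, 3.08], [-0.75, 2.2], [0.22, 2.44], [-1.43, 4.57], [0, 2.65], [-2.85, 2.85]. Speed limits (rad/s): [2.79, 2.79, 3.14, 3.14, 3.14, 3.14].

### API

Orientations are given as a unit quaternion [x, y, z, w].
In Python, from station import manip gives the robot as it stands.
- The arm moves only by the tool drive_tool, never from a script. Its argument "plan" is a list of rows, each a list of 7 numbers: the shift along the tool's x, y, z in m, then the turn, a rotation vector about the tool's x, y, z in degrees, then the opening, from -1 (shut) to 1 (fully open). In form: [[x, y, z, wx, wy, wz, gripper], ...]. A call has 1 to 10 rows; each row shifts and turns the commanded pose from where the row before left it, along the tool's axes as they then stand; what a row does not reach is not made up. A row lasts 1/10 s, in which the tool goes at most 50 mm and 8.59 degrees, less where a joint would pass 70% of its speed; a pose out of reach is approached as far as the arm can. A call is refused whole if a number of a shift passes 0.05 or a number of a turn 8.59, either way. A call with a gripper value outside its range is refused whole. The fingers move at their own pace and stop on an object; "newtons" is the grip in N (left out, the last holds). Time passes only in rows, so rows that do not move let the fingers close. It gives the time, the measured TCP pose, the force, the opening and the grip force at its end, in the units of the state.
- manip.sense(): the state, without advancing time (a new reading comes with each control period).
- manip.snapshot(name): name is "scene" or "side" or "wrist"; returns a dict with "image" (384x512x3 uint8, red, green, blue), "z_map" (384x512 float32, m along the optical axis (not along the pixel's ray), 0 where there is no reading), "fov_y" (degrees; the focal length in pixels is half the picture's height over the tangent of half this angle, whatever the lens; pixels are square), "cx", "cy" (the principal point, pixels), "extrinsics" (4x4, takes a point from camera to world coordinates); the wrist camera has in their place "mount" (4x4, takes a point from camera to tool coordinates, whose origin is the TCP and whose axes are the flange's). Camera axes: x right, y up, looking along -z (the intrinsics and any distortion apply to the point x, -y, -z); pixel columns grow to the right and rows downward; lengths in m; the calibration is good to about 2 mm. A picture is of the moment at which its call begins: read the wrist's pose just before it.
- manip.sign_off(): hands the job in; it is judged then, once.
The state is a dict: "t": time; "q": joint angles; "qd": joint speeds; "tau": joint torques, N m; "tcp_pos": TCP position; "tool_rot": TCP orientation; "force": force on the tool from outside, world axes, zero at the start; "ft_torque": the same for the moment, N m; "finger_gap": opening from 0.0 (shut) to 1.0 (fully open); "gripper_force": force on a finger pad.
Only numpy, scipy, OpenCV 4.12 (cv2) and the standard library are available. Lean on these libraries where they do the work, as an engineer would, in place of code of your own. Each camera call takes 0.05 s, during which the arm holds its last target. There are 200 camera calls.

### The job

The long blue sample board at the bottom of the pile in the corner stop is needed on the banding wheel. Clear the short white and the middle terracotta board onto the black side mat, lying flat next to each other, lay the blue board centred on the wheel along its yellow stripe, and only then put the other two back in the corner stop as they were, terracotta below and white on top, both squared snugly against the two fences. Keep the boards level and do not move the clay rose, the tool jar, the clay block or the bottle.

Things in the scene. Friction and masses are not known exactly. Their poses are not given: they have to be found in the camera images.
- long_board: Blue sample board, 150 x 60 x 14 mm (x, y, z), 150 g, at the bottom of the pile in the corner stop. Origin: centre of its underside; x along its length, z up. At the start its -x end (small leaf ornament) shows 30 mm beyond the board on it, its centre about x +4, y +9 mm in the stop.
- middle_board: Terracotta-red sample board, 120 x 60 x 14 mm, 120 g, second in the pile, on the blue board. Origin: centre of its underside; x along its length, z up. At the start its -x end shows 30 mm beyond the white board. Squared in the stop its centre is at x +20, y +10 mm of the stop.
- short_board: White plaster sample board, 90 x 60 x 14 mm, 90 g, on top of the pile. Origin: centre of its underside; x along its length, z up. Squared in the stop its centre is at x +35, y +10 mm of the stop.
- jig: Corner stop, fixed: plywood base 190 x 120 x 10 mm, origin centre of its underside, floor at z = 10 mm. Two aluminium fences, tops at z = 58 mm: end fence, inner face x = +80 mm (y -30 to +50 mm); long fence, inner face y = +40 mm (x -70 to +90 mm), with a finger gap from x = +3 to +62 mm. Its -x and -y sides are open. Boards squared in it lie along its x. The pile starts 1 to 2 mm off the fences.
- wheel: Banding wheel (modelling turntable, locked, does not turn), fixed: grey disc 170 mm across with a yellow stripe across its middle. Origin: centre of its underside; its top is at z = +30 mm; the stripe runs along its x axis. The blue board goes centred on it, long side along the stripe.
- sidemat: Side mat, fixed: black rubber, 150 x 190 x 6 mm (x, y, z), a thin white line along x divides it into two halves. Origin: centre of its underside; top at z = +6 mm. Room for the two boards next to each other, long sides along x.
- clay_rose: Bystander, loose: clay rose on a round plaster base 92 mm across, 40 mm high. Origin: centre of its underside.
- tool_jar: Bystander, loose: white ceramic jar 76 mm across with wooden modelling tools, 140 mm high in all. Origin: centre of its underside.
- clay_block: Bystander, loose: block of beige clay 85 x 60 x 53 mm. Origin: centre of its underside.
- bottle: Bystander, loose: white bottle with orange cap, 60 mm across, 130 mm high. Origin: centre of its underside.

How it is judged:
On the way, in this order (a step that is already met when the one before it is completed fails the run):
1. the white and the terracotta board both lie flat on the side mat (x of middle_board in the frame of sidemat between -0.06 and 0.06 m and y of middle_board in the frame of sidemat between -0.08 and 0.08 m and z of middle_board in the frame of sidemat between 0.003 and 0.01 m and linear speed of each of middle_board, short_board below 0.02 m/s and angular speed of each of middle_board, short_board below 0.2 rad/s and x of short_board in the frame of sidemat between -0.06 and 0.06 m and y of short_board in the frame of sidemat between -0.08 and 0.08 m and z of short_board in the frame of sidemat between 0.003 and 0.01 m), for 0.2 s.
2. the blue board lies on the wheel along the stripe, the other two still on the mat (all of step 1 and horizontal distance between long_board and wheel below 0.012 m and angle between the x axis of long_board and the x axis of wheel, either way round below 0.12 rad and z of long_board in the frame of wheel between 0.027 and 0.034 m and linear speed of long_board below 0.02 m/s and angular speed of long_board below 0.2 rad/s), for 0.2 s.
3. the terracotta board lies on the floor of the corner stop, the white one still on the mat (x of middle_board in the frame of jig between 0.005 and 0.026 m and y of middle_board in the frame of jig between -0.005 and 0.016 m and z of middle_board in the frame of jig between 0.007 and 0.014 m and linear speed of each of middle_board, short_board, long_board below 0.02 m/s and angular speed of each of middle_board, short_board, long_board below 0.2 rad/s and x of short_board in the frame of sidemat between -0.06 and 0.06 m and y of short_board in the frame of sidemat between -0.08 and 0.08 m and z of short_board in the frame of sidemat between 0.003 and 0.01 m and horizontal distance between long_board and wheel below 0.012 m and angle between the x axis of long_board and the x axis of wheel, either way round below 0.12 rad and z of long_board in the frame of wheel between 0.027 and 0.034 m), for 0.2 s.
At the end, for the whole second after the job is handed in: Blue board at rest on the wheel, centre within 12 mm of the wheel's, along the stripe within 0.12 rad; terracotta board on the floor of the corner stop and white board on it, each within 5 mm of both fences and parallel to them within 0.06 rad; all at rest (horizontal distance between long_board and wheel below 0.012 m and angle between the x axis of long_board and the x axis of wheel, either way round below 0.12 rad and z of long_board in the frame of wheel between 0.027 and 0.034 m and linear speed of each of long_board, middle_board, short_board below 0.02 m/s and angular speed of each of long_board, middle_board, short_board below 0.2 rad/s and x of middle_board in the frame of jig between 0.015 and 0.023 m and y of middle_board in the frame of jig between 0.005 and 0.013 m and z of middle_board in the frame of jig between 0.007 and 0.014 m and angle between the x axis of each of middle_board, short_board and the x axis of jig, either way round below 0.06 rad and x of short_board in the frame of jig between 0.03 and 0.038 m and y of short_board in the frame of jig between 0.005 and 0.013 m and z of short_board in the frame of jig between 0.021 and 0.028 m); the robot touches nothing.
It fails at once if a board is tipped more than 0.6 rad (angle between any of long_board, middle_board, short_board's own z axis and vertical above 0.6 rad).
It fails at once if the clay rose is moved more than 15 mm (distance of clay_rose from where it was at the start of the episode above 0.015 m).
It fails at once if the tool jar is moved more than 15 mm (distance of tool_jar from where it was at the start of the episode above 0.015 m).
It fails at once if the clay block is moved more than 15 mm (distance of clay_block from where it was at the start of the episode above 0.015 m).
It fails at once if the bottle is moved more than 15 mm (distance of bottle from where it was at the start of the episode above 0.015 m).
It also fails if it takes over 136 s, if anything falls off the work surface, if the arm or the gripper's body presses on something with over 40 N, if the wrist force passes 120 N, or if a joint passes its speed limit or range.

## Working session

There is one attempt and no reset: what is moved stays moved. The work goes in short steps, Python scripts to look and compute and a tool call to move; the robot and the scene stay as the last step left them, time stands still between calls to the robot, and variables do not carry over. Pictures are saved under pics/ and viewed, at most 14 in all, crops included, and the job is handed in when it is done.

Besides the shell and the picture viewer there is one more tool, called after "Emit:" as name(argument=value, ...), one argument or row to a line, values as JSON. drive_tool: Moves the arm, as the interface text tells. Its arguments: {"type":"object","properties":{"plan":{"type":"array"},"newtons":{"type":"number"}},"required":["plan"]}

```bash
mkdir -p pics; ls; cat > h.py <<'E'
import numpy as np, cv2
from station import manip
def cam(n):
    s=manip.sense(); d=manip.snapshot(n)
    f=d["image"].shape[0]/2/np.tan(np.radians(d["fov_y"])/2)
    if n=="wrist":
        from scipy.spatial.transform import Rotation as R
        T=np.eye(4);T[:3,:3]=R.from_quat(s["tool_rot"]).as_matrix();T[:3,3]=s["tcp_pos"];E=T@d["mount"]
    else: E=d["extrinsics"]
    d["E"]=E;d["f"]=f;return d
def cloud(d):
    z=d["z_map"];h,w=z.shape;v,u=np.mgrid[:h,:w]
    P=np.stack([(u-d["cx"])/d["f"]*z,-(v-d["cy"])/d["f"]*z,-z],-1)
    return P@d["E"][:3,:3].T+d["E"][:3,3]
def ray(d,u,v,z):
    r=np.array([(u-d["cx"])/d["f"],-(v-d["cy"])/d["f"],-1])@d["E"][:3,:3].T
    o=d["E"][:3,3]; return o+r*(z-o[2])/r[2]
def save(n,im): cv2.imwrite("pics/"+n,cv2.cvtColor(im,cv2.COLOR_RGB2BGR))
E
python3 - <<'E'
from h import *
print(manip.sense(), manip.finger_overhang)
for n in("scene","side","wrist"):
    d=cam(n);save(n+"0.png",d["image"]);print(n,{k:d[k] for k in d if k not in("image","z_map")},(d["z_map"]>0).mean())
    np.savez(n+"0.npz",im=d["image"],P=cloud(d))
E
```

```text
pics
{'t': 0.0, 'q': array([ 1.14152178e+00,  5.28492394e-01,  1.43391155e+00,  1.04006924e-05,
        1.18137007e+00, -1.78495176e-01]), 'qd': array([ 0.00134177, -0.00114714,  0.00064747, -0.00022777,  0.00153096,
        0.00169606]), 'tau': array([-3.58295501e-04, -4.42351520e+01, -1.78021038e+01, -2.05556817e-04,
        8.51284247e-03,  5.39442283e-06]), 'tcp_pos': array([0.15475446, 0.6047799 , 0.22041457]), 'tool_rot': array([ 1.25063259e-01,  9.92148170e-01, -1.03926603e-03, -3.30951480e-04]), 'force': array([-0.73599838,  0.12790754,  0.27027935]), 'ft_torque': array([ 0.01056774,  0.02253572, -0.06196853]), 'gripper_force': 0.0, 'finger_gap': 1.0009992102159007} 0.014
scene {'fov_y': 46.08034207340849, 'cx': 253.55678454962572, 'cy': 188.62680407567987, 'extrinsics': array([[-0.0870393 , -0.77002923,  0.63204362,  1.45706674],
       [ 0.99620255, -0.06590553,  0.05689416,  0.11602783],
       [-0.00215499,  0.6345955 ,  0.77284145,  1.12117824],
       [ 0.        ,  0.        ,  0.        ,  1.        ]]), 'E': array([[-0.0870393 , -0.77002923,  0.63204362,  1.45706674]
[... 932 characters left out ...]
252.9382732221409, 'cy': 191.2797884382889, 'mount': array([[ 3.01382895e-04,  9.61803010e-01,  2.73742359e-01,
         7.01998518e-02],
       [ 9.99999896e-01, -3.83932431e-04,  2.47986849e-04,
         8.47390828e-05],
       [ 3.43613067e-04,  2.73742256e-01, -9.61803025e-01,
        -1.52453729e-01],
       [ 0.00000000e+00,  0.00000000e+00,  0.00000000e+00,
         1.00000000e+00]]), 'E': array([[ 0.24787807, -0.93203352, -0.26432931,  0.0869324 ],
       [ 0.96878853,  0.23782761,  0.06990571,  0.62260857],
       [-0.00228966, -0.2734073 ,  0.96189563,  0.37302174],
       [ 0.        ,  0.        ,  0.        ,  1.        ]]), 'f': np.float64(298.9286589593183)} 0.9961802164713541
```

View pics/scene0.png

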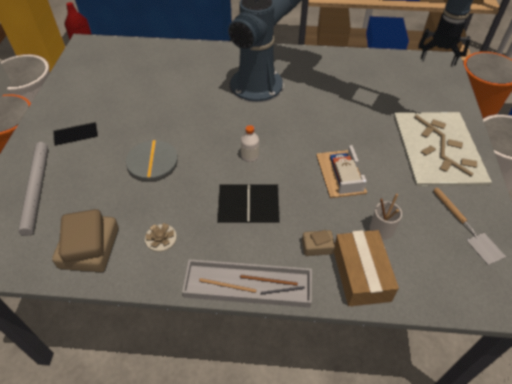

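View pics/side0.png

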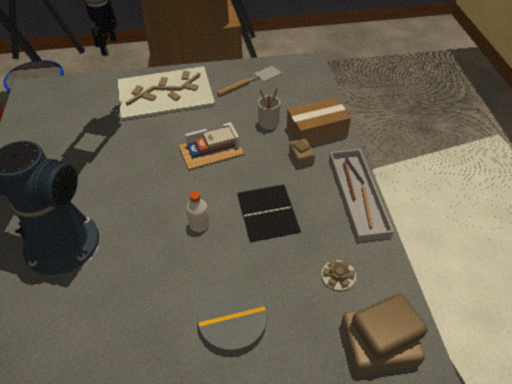

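The scene shows the wheel at (152,158), the mat at (249,203), the jig with its pile at (343,172), the bottle at (249,143), the rose at (160,236), the jar at (388,213) and the block at (319,242). In the side view the blue end of the pile is at (193,148), towards the robot, so all the x axes run roughly along world x.

```bash
cat >> h.py <<'E'
def rect(P,m,tag):
    p=P[m]; 
    if len(p)<15: print(tag,"few",len(p)); return
    r=cv2.minAreaRect(p[:,:2].astype(np.float32)*1000)
    print(tag,len(p),"c",np.round(r[0],1),"size",np.round(r[1],1),"ang",round(r[2],1),"z",np.round(np.median(p[:,2])*1000,1))
def masks(im,P):
    h=cv2.cvtColor(im,cv2.COLOR_RGB2HSV).astype(int);H,S,V=h[...,0],h[...,1],h[...,2]
    return H,S,V
def box(P,x0,x1,y0,y1,z0,z1): return (P[...,0]>x0)&(P[...,0]<x1)&(P[...,1]>y0)&(P[...,1]<y1)&(P[...,2]>z0)&(P[...,2]<z1)
E
python3 - <<'E'
from h import *
for n in("scene","side"):
    f=np.load(n+"0.npz");im,P=f["im"],f["P"];H,S,V=masks(im,P)
    s=np.load(n+"0.npz")
    px={"scene":dict(wheel=(140,160),mat=(230,203),jig=(325,170),bottle=(249,150),rose=(160,236),jar=(388,213),block=(319,240),white=(348,175)),
        "side":dict(wheel=(230,330),mat=(255,200),jig=(230,158),bottle=(197,213),rose=(339,275),jar=(268,110),block=(301,153),white=(225,140))}[n]
    for k,(u,v) in px.items(): print(n,k,np.round(P[v,u]*1000))
    t=P[20:,:]; 
    c=P[px["jig"][1],px["jig"][0]]
    B=lambda x,r,z0,z1: box(P,x[0]-r,x[0]+r,x[1]-r,x[1]+r,z0,z1)
    q=lambda k:P[px[k][1],px[k][0]]
    rect(P,B(q("wheel"),.15,.022,.04),"wheel")
    rect(P,B(q("wheel"),.15,.022,.04)&(S>140)&(H<35)&(V>90),"stripe")
    rect(P,B(q("mat"),.16,.0,.02)&(V<45),"mat")
    rect(P,B(q("jig"),.14,.006,.015),"jigbase")
    rect(P,B(q("white"),.1,.049,.0545),"white top")
    rect(P,B(q("white"),.12,.0555,.064),"fence top")
    rect(P,B(q("jig"),.14,.03,.045)&(S>80)&((H<15)|(H>170)),"terra")
    rect(P,B(q("jig"),.14,.02,.031)&(S>80)&(H>90)&(H<140),"blue")
    for k in("bottle","rose","jar","block"): rect(P,B(q(k),.07,.02,.3),k)
    c=px["jig"]; save(n+"j.png",cv2.resize(im[c[1]-45:c[1]+45,c[0]-55:c[0]+65],(720,540),interpolation=cv2.INTER_CUBIC))
E
```

```text
scene wheel [ 473. -350.   28.]
scene mat [610. -34.   7.]
scene jig [446. 262.   7.]
scene bottle [419.   8.  51.]
scene rose [ 762. -218.   27.]
scene jar [658. 431.  74.]
scene block [750. 237.  48.]
scene white [502. 328.  51.]
wheel 1532 c [ 460.3 -315.2] size [172.  167.7] ang 27.0 z 28.4
stripe 106 c [ 459.7 -314.6] size [165.7  11.5] ang 7.1 z 29.6
mat 1923 c [600.7  21.8] size [148.3 183.6] ang 4.5 z 4.5
jigbase 564 c [446.2 286.3] size [235.7 164.9] ang 22.7 z 8.8
white top 326 c [475.  329.5] size [134.1  80.4] ang 12.9 z 51.2
fence top 88 c [463.3 325.6] size [152.4  79.1] ang 13.1 z 57.2
terra 77 c [441.3 302.3] size [ 53.4 102.4] ang 63.2 z 35.3
blue few 10
bottle 461 c [403.8   7.4] size [58.2 47.6] ang 87.1 z 79.1
rose 256 c [ 752.6 -222.7] size [73.9 81. ] ang 77.0 z 27.8
jar 827 c [679.  424.5] size [ 74.1 114.4] ang 78.7 z 70.6
block 957 c [769.  252.4] size [115.1 110.8] ang 9.1 z 45.7
side wheel [ 451. -347.   31.]
side mat [567.  71.   9.]
side jig [511. 273.   1.]
side bottle [396. -15.  83.]
side rose [ 748. -233.   26.]
side jar [656. 394.  87.]
side block [735. 213.  47.]
side white [501. 305.  52.]
wheel 3497 c [ 459.1 -310.8] size [169.2 169. ] ang 45.7 z 30.6
stripe 283 c [ 459.2 -311. ] size [167.5  14.8] ang 7.3 z 30.9
mat 2233 c [598.3  23.9] size [147.  193.4] ang 4.8 z 6.8
jigbase 670 c [511.1 274.3] size [279.7 276.1] ang 0.1 z 10.2
white top 281 c [473.  334.8] size [133.5  78.3] ang 6.1 z 52.0
fence top 158 c [463.9 328.1] size [149.9  87.9] ang 13.0 z 57.7
terra 184 c [466.7 328.7] size [121.6  68.4] ang 10.5 z 37.1
blue 80 c [449.7 322.7] size [141.6  62.7] ang 14.9 z 24.6
bottle 635 c [396.3   3.2] size [59.7 48.4] ang 18.0 z 82.9
rose 394 c [ 751.7 -219.4] size [78. 79.] ang 74.9 z 27.7
jar 626 c [684.1 420.5] size [ 81.1 120.8] ang 69.0 z 71.1
block 455 c [741.1 237.5] size [61.4 86.4] ang 8.6 z 45.5
```

View pics/sidej.png

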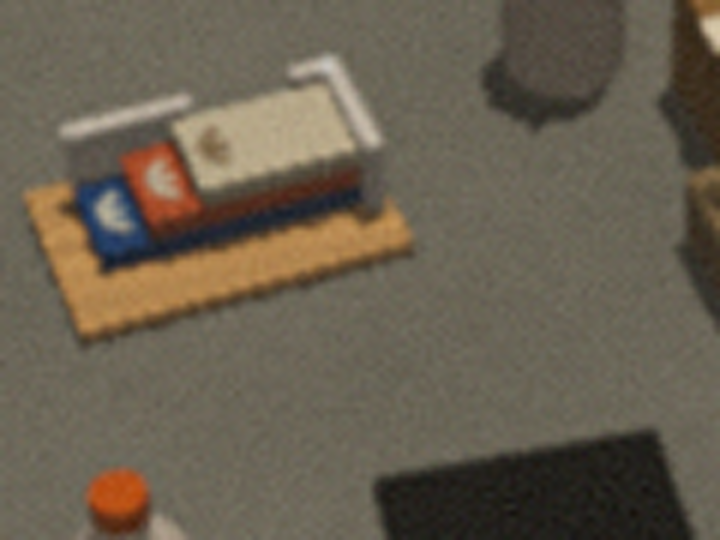

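View pics/wrist0.png

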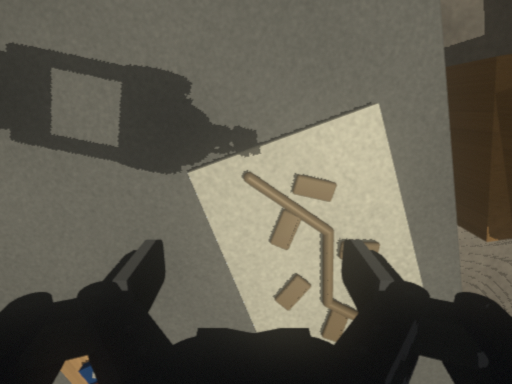

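The side crop shows the jig turned about 13°, with the leaf ends at the left, towards the robot. The finger gap in the long fence and the end fence are both clear. The wrist view shows the open fingertips near (155,240) and (345,240). I'll turn the tool to the jig angle and look from above.

Emit:
drive_tool(
  plan=[
    [0,0,0,0,0,-6.85,1],
    [0,0,0,0,0,-6.85,1],
    [0,0,0,0,0,-6.85,1],
    [0,0,0,0,0,-6.85,1],
    [-0.029,-0.035,0,0,0,0,1],
    [-0.029,-0.035,0,0,0,0,1],
    [-0.029,-0.035,0,0,0,0,1],
    [-0.029,-0.035,0,0,0,0,1],
    [-0.029,-0.035,0,0,0,0,1],
    [-0.029,-0.035,0,0,0,0,1],
  ],
)

```text
t: 1.15
tcp_pos: [0.373, 0.4387, 0.2212]
tool_rot: [-0.114, 0.994, -0.0, -0.0]
force: [1.1, -0.1, -0.8]
finger_gap: 0.999
gripper_force: 0.0
```

Emit:
drive_tool(
  plan=[
    [-0.029,-0.035,0,0,0,0,1],
    [-0.029,-0.035,0,0,0,0,1],
    [-0.029,-0.035,0,0,0,0,1],
    [-0.029,-0.035,0,0,0,0,1],
    [0,0,0,0,0,0,1],
    [0,0,0,0,0,0,1],
    [0,0,0,0,0,0,1],
    [0,0,0,0,0,0,1],
  ],
)

```text
t: 1.95
tcp_pos: [0.515, 0.3308, 0.2213]
tool_rot: [-0.114, 0.993, -0.0, -0.001]
force: [0.6, 0.3, -0.0]
finger_gap: 0.999
gripper_force: 0.0
```

```bash
python3 - <<'E'
from h import *
s=manip.sense();print(s["t"],s["tcp_pos"],s["tool_rot"],s["force"])
d=cam("wrist");im=d["image"];P=cloud(d);save("w1.png",im);np.savez("w1.npz",im=im,P=P,E=d["E"])
f=np.load("wrist0.npz")["P"]
t=P[...,2]; 
# fingertips in tool frame
from scipy.spatial.transform import Rotation as R
Q=(P-s["tcp_pos"])@R.from_quat(s["tool_rot"]).as_matrix()
m=(np.abs(Q[...,0])<.012)&(np.abs(Q[...,1])<.06)&(Q[...,2]<.03)&(Q[...,2]>-.06)
for a in(-1,1):
    k=m&(Q[...,1]*a>.03); print(k.sum(),np.percentile(Q[k],[2,50,98],axis=0).round(4))
E
```

```text
1.95 [0.51499755 0.33079922 0.22129198] [-1.14447544e-01  9.93429157e-01 -5.39790511e-06 -5.19692500e-04] [ 0.60881259  0.26473779 -0.04223226]
2294 [[-0.0094 -0.0554 -0.0596]
 [ 0.0073 -0.0427 -0.0444]
 [ 0.0119 -0.0421 -0.025 ]]
2295 [[-0.0094  0.0425 -0.0595]
 [ 0.0074  0.0431 -0.0445]
 [ 0.0119  0.0558 -0.025 ]]
```

View pics/w1.png

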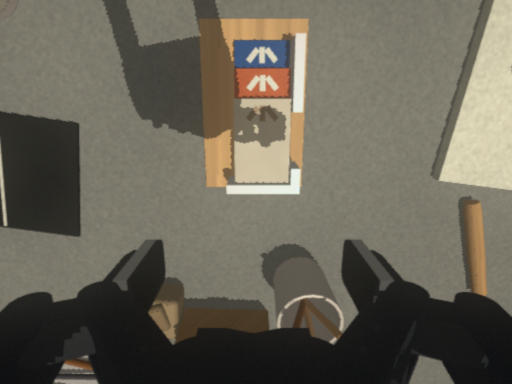

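The wrist view shows the pile along image columns 234–291. Blue's leaf end is at rows 40–68, terracotta's at 68–98 and white is at 98–184. The long fence is at u≈299 (rows 33–112), the end fence at v≈188, and the finger gap at rows 112–170.

```bash
cat >> h.py <<'E'
def rays(d,m,z):
    v,u=np.nonzero(m); r=np.stack([(u-d["cx"])/d["f"],-(v-d["cy"])/d["f"],-np.ones(len(u))],-1)@d["E"][:3,:3].T
    o=d["E"][:3,3]; return o+r*((z-o[2])/r[:,2])[:,None]
def big(m):
    n,l,st,_=cv2.connectedComponentsWithStats(m.astype(np.uint8)); return l==1+np.argmax(st[1:,4])
def prect(d,m,z,tag):
    p=rays(d,m,z); r=cv2.minAreaRect(p[:,:2].astype(np.float32)*1000)
    print(tag,len(p),"c",np.round(r[0],1),"size",np.round(r[1],1),"ang",round(r[2],1)); return r
E
python3 - <<'E'
from h import *
from scipy.spatial.transform import Rotation as R
s=manip.sense();d=cam("wrist");im=d["image"];P=cloud(d);H,S,V=masks(im,P)
Q=(P-s["tcp_pos"])@R.from_quat(s["tool_rot"]).as_matrix()
for u in (145,150,155,160,350,355): 
    c=Q[225:330,u]; c=c[c[:,2]<.1]; print(u,c[np.argmax(c[:,2])].round(4) if len(c) else None)
roi=np.zeros(H.shape,bool);roi[10:200,190:315]=1
blue=big(roi&(H>95)&(H<130)&(S>100)); ter=big(roi&((H<9)|(H>172))&(S>110))
for k,m,z in(("blue",blue,.024),("terra",ter,.038)): prect(d,cv2.morphologyEx(m.astype(np.uint8),cv2.MORPH_CLOSE,np.ones((9,9)))>0,z,k)
Z=P[...,2]
prect(d,big(roi&(Z>.044)&(Z<.0555)&(S<110)),.052,"white")
prect(d,roi&(Z>.0555)&(Z<.062)&(V>150),.058,"fence")
base=roi&(H>8)&(H<25)&(S>100)
prect(d,big(base),.010,"base")
for v in(60,80,130,150,175,180): print(v,[(u,im[v,u].tolist(),int(Z[v,u]*1000)) for u in (230,234,238,286,290,294,298,303)][3:])
mat=big((V<45)&(Z<.02)&(np.arange(512)<90)[None]); print(np.round(P[mat].mean(0),3))
E
```

```text
145 [ 0.0113 -0.0489 -0.0272]
150 [ 0.0112 -0.0467 -0.0271]
155 [ 0.0114 -0.0442 -0.0275]
160 [ 0.0066 -0.0428 -0.0259]
350 [ 0.0117  0.0445 -0.0279]
355 [ 0.0113  0.047  -0.0272]
blue 1162 c [391.9 310.2] size [24.7 54.1] ang 13.2
terra 477 c [417.7 318.3] size [21.8 56.7] ang 13.2
white 5035 c [452.4 326.5] size [149.9  79.3] ang 13.2
fence 1612 c [456.3 327.9] size [159.1  79.6] ang 13.2
base 7399 c [448.8 315.8] size [188.9 118.6] ang 13.1
60 [(286, [65, 69, 81], 23), (290, [98, 94, 87], 27), (294, [173, 167, 154], 57), (298, [233, 230, 218], 58), (303, [232, 228, 215], 57)]
80 [(286, [186, 103, 70], 39), (290, [107, 80, 66], 31), (294, [205, 203, 186], 57), (298, [234, 233, 221], 58), (303, [229, 224, 203], 57)]
130 [(286, [205, 192, 162], 52), (290, [202, 178, 139], 11), (294, [202, 159, 108], 9), (298, [199, 158, 106], 9), (303, [166, 138, 102], 0)]
150 [(286, [208, 195, 164], 52), (290, [187, 153, 108], 10), (294, [200, 158, 108], 9), (298, [200, 159, 107], 10), (303, [137, 125, 104], 0)]
175 [(286, [207, 195, 164], 50), (290, [161, 165, 153], 58), (294, [235, 242, 232], 58), (298, [234, 241, 230], 373), (303, [136, 134, 117], 0)]
180 [(286, [207, 194, 163], 52), (290, [177, 182, 166], 373), (294, [235, 241, 230], 60), (298, [234, 240, 228], 58), (303, [134, 130, 115], 0)]
[0.597 0.077 0.006]
```

```bash
python3 - <<'E'
from h import *
from scipy.spatial.transform import Rotation as R
s=manip.sense()
ds=[]
for n in("scene","side"):
    d=cam(n);im=d["image"];P=cloud(d)
    p=s["tcp_pos"]; m=box(P,p[0]-.12,p[0]+.12,p[1]-.12,p[1]+.12,.17,.4)
    Q=(P-p)@R.from_quat(s["tool_rot"]).as_matrix()
    print(n,m.sum(),"max tool z",np.sort(Q[m][:,2])[-12:].round(4))
    k=m&(Q[...,2]>-.045); print(np.percentile(Q[k],[0,10,50,90,100],axis=0).round(4))
    v,u=np.nonzero(m); print(u.min(),u.max(),v.min(),v.max())
    c=im[max(v.max()-70,0):v.max()+20,u.min()-10:u.max()+10]; ds.append(cv2.resize(c,(400,380),interpolation=cv2.INTER_CUBIC))
save("grip.png",np.hstack(ds))
E
```

```text
scene 1374 max tool z [-0.0283 -0.0283 -0.0282 -0.0274 -0.0262 -0.0256 -0.025  -0.0248 -0.0235
 -0.0232 -0.0231 -0.021 ]
[[-0.0118 -0.0603 -0.045 ]
 [-0.011  -0.0583 -0.0427]
 [-0.0068  0.0384 -0.0342]
 [ 0.0076  0.0457 -0.0268]
 [ 0.0122  0.0543 -0.021 ]]
335 392 88 137
side 835 max tool z [-0.0284 -0.0278 -0.0277 -0.0273 -0.0268 -0.0259 -0.0258 -0.0253 -0.0241
 -0.0238 -0.0238 -0.0217]
[[-0.0119 -0.0569 -0.0447]
 [-0.0075 -0.0555 -0.0434]
 [ 0.003  -0.0462 -0.0362]
 [ 0.009   0.0458 -0.0261]
 [ 0.0118  0.0482 -0.0217]]
208 236 42 95
```

View pics/grip.png

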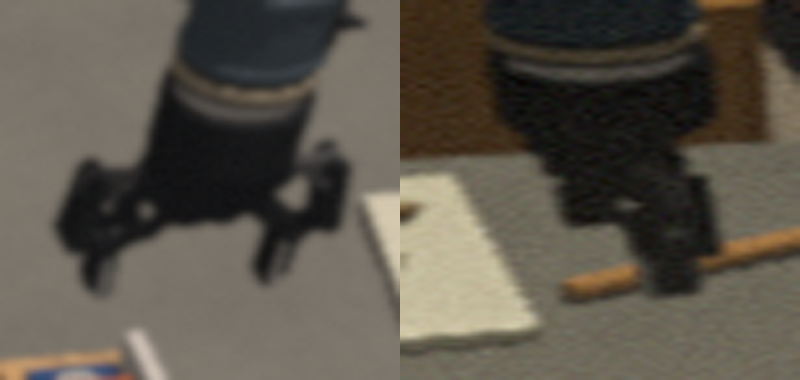

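The gripper crop shows both open fingertips. All three cameras put them about 27 mm behind the reported TCP, so I'll use that value. Next I'll cross-check the jig position between cameras with colour masks.

```bash
python3 - <<'E'
from h import *
for n,(cu,cv_) in(("scene",(343,172)),("side",(212,150))):
    d=cam(n);d["image"]=np.load(n+"0.npz")["im"];im=d["image"];H,S,V=masks(im,None);P=np.load(n+"0.npz")["P"]
    roi=np.zeros(H.shape,bool);roi[cv_-40:cv_+40,cu-45:cu+45]=1
    base=big(roi&(H>8)&(H<25)&(S>110)&(V>90)); v,u=np.nonzero(base)
    print(n,u.min(),u.max(),v.min(),v.max()); prect(d,base,.01,"base")
    hull=cv2.convexHull(np.stack([u,v],-1).astype(np.int32))
    ap=cv2.approxPolyDP(hull,3,True)[:,0]; print(ap.tolist(),[ray(d,a,b,.01)[:2].round(4).tolist() for a,b in ap])
    save(n+"b.png",np.uint8(base)[...,None].repeat(3,2)*255)
    print("d wheel/table z", np.round(np.median(P[300:340,150:300,2])*1000,1))
E
```

```text
scene 317 343 153 196
base 487 c [465.  274.3] size [188.6  42.5] ang 13.7
[[343, 195], [330, 196], [318, 154], [328, 153]] [[0.5502, 0.3169], [0.5577, 0.2761], [0.378, 0.2391], [0.3704, 0.273]]
d wheel/table z -747.0
side 179 242 144 169
base 649 c [451.6 313.3] size [191.4 124.5] ang 13.1
[[242, 154], [190, 169], [179, 145], [240, 147]] [[0.5517, 0.2757], [0.3787, 0.2324], [0.347, 0.3518], [0.549, 0.3103]]
d wheel/table z 3.2
```

Emit:
drive_tool(
  plan=[
    [0.012,0,0.02,0,0,0,1],
    [0.012,0,0.02,0,0,0,1],
    [0.012,0,0.02,0,0,0,1],
    [0,0,0,0,0,0,1],
    [0,0,0,0,0,0,1],
    [0,0,0,0,0,0,1],
  ],
)

```text
t: 2.85
tcp_pos: [0.4832, 0.3224, 0.1627]
tool_rot: [-0.113, 0.994, 0.0, 0.002]
force: [-0.5, -0.1, -0.0]
finger_gap: 0.998
gripper_force: 0.0
```

```bash
python3 - <<'E'
from h import *
s=manip.sense();d=cam("wrist");im=d["image"];P=cloud(d);H,S,V=masks(im,P);Z=P[...,2];print(s["tcp_pos"]);save("w2.png",im)
roi=box(P,.3,.62,.2,.45,-.01,.07)
prect(d,roi&(Z>.0555)&(Z<.062)&(V>150),.058,"fence")
prect(d,big(roi&(H>8)&(H<25)&(S>100)),.010,"base")
w=roi&(Z>.046)&(Z<.0555)&(S>30)&(S<100)
w=cv2.morphologyEx(big(w).astype(np.uint8),cv2.MORPH_OPEN,np.ones((9,9)))>0
prect(d,w,.052,"white")
print("table z",np.median(Z[(Z<.005)&(Z>-.02)]))
E
```

```text
[0.4832497  0.32239336 0.16272383]
fence 2137 c [456.6 328.4] size [159.5  79.3] ang 13.0
base 10137 c [448.8 315.8] size [188.9 118.8] ang 13.0
white 6426 c [481.3 332.9] size [92.4 60.6] ang 13.2
table z 1.6613973914503255e-05
```

Emit:
drive_tool(
  plan=[
    [0.003,0.01,0.03,0,0,0,0.5],
    [0,0,0.02,0,0,0,0.5],
    [0,0,0,0,0,0,0.5],
    [0,0,0,0,0,0,0.5],
    [0,0,0,0,0,0,0.5],
    [0,0,0,0,0,0,0.5],
  ],
)

```text
t: 3.5
tcp_pos: [0.4774, 0.3311, 0.1128]
tool_rot: [-0.113, 0.994, 0.0, 0.001]
force: [-0.6, -0.2, -0.6]
finger_gap: 0.75
gripper_force: 0.0
```

```bash
cat >> h.py <<'E'
from scipy.spatial.transform import Rotation as R
def tips(d):
    s=manip.sense();P=cloud(d);Q=(P-s["tcp_pos"])@R.from_quat(s["tool_rot"]).as_matrix()
    for a in(-1,1):
        y=Q[...,1]*a; k=(np.abs(Q[...,0])<.0125)&(y>.01)&(y<.06)&(Q[...,2]<0.0)&(Q[...,2]>-.06)
        q=Q[k]; print("tip",a,"z",np.percentile(q[:,2],[99,99.7]).round(4),"inner y",np.percentile(y[k],2).round(4), "gap",s["finger_gap"],"F",s["gripper_force"],"tcp",s["tcp_pos"].round(4))
E
python3 - <<'E'
from h import *
d=cam("wrist");tips(d);save("w3.png",d["image"])
E
```

```text
tip -1 z [-0.0175 -0.0165] inner y 0.0315 gap 0.7525112068346096 F 0.0 tcp [0.4772 0.331  0.1126]
tip 1 z [-0.0179 -0.0164] inner y 0.032 gap 0.7525112068346096 F 0.0 tcp [0.4772 0.331  0.1126]
```

View pics/w3.png

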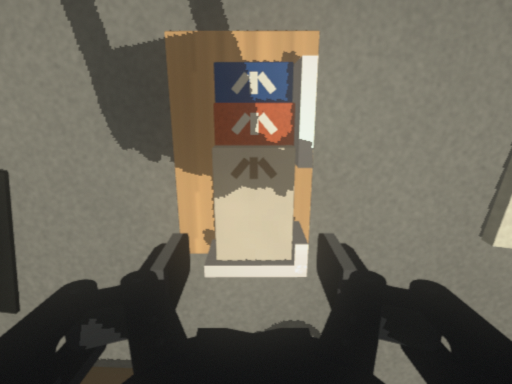

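The wrist view shows white between the fingertips, both centred near u≈253. At this opening the tips are about 17 mm behind the TCP. I'll descend and grip white only.

Emit:
drive_tool(
  plan=[
    [0,0,0.03,0,0,0,0.9],
    [0,0,0.03,0,0,0,0.9],
    [0,0,0.02,0,0,0,0.9],
    [0,0,0.006,0,0,0,0.9],
    [0,0,0,0,0,0,0.9],
    [0,0,0,0,0,0,0.9],
    [0,0,0,0,0,0,0.9],
  ],
  newtons=35,
)

```text
t: 4.25
tcp_pos: [0.4773, 0.3313, 0.0268]
tool_rot: [-0.113, 0.994, 0.0, 0.001]
force: [-0.0, 0.9, -0.6]
finger_gap: 0.949
gripper_force: 0.0
```

Emit:
drive_tool(
  plan=[
    [0,0,0,0,0,0,0.4],
    [0,0,0,0,0,0,0.2],
    [0,0,0,0,0,0,0.0],
    [0,0,0,0,0,0,0.0],
    [0,0,0,0,0,0,0.0],
    [0,0,0,0,0,0,0.0],
  ],
  newtons=35,
)

```text
t: 4.85
tcp_pos: [0.4768, 0.3311, 0.0266]
tool_rot: [-0.114, 0.994, 0.0, 0.001]
force: [-0.9, -0.7, 4.7]
finger_gap: 0.694
gripper_force: 38.2
```

Emit:
drive_tool(
  plan=[
    [0,0,-0.003,0,0,0,0.0],
    [0,0,-0.007,0,0,0,0.0],
    [0,0,-0.02,0,0,0,0.0],
    [0,0,-0.02,0,0,0,0.0],
    [0,0,-0.02,0,0,0,0.0],
    [0,0,-0.02,0,0,0,0.0],
    [0,0,-0.02,0,0,0,0.0],
    [0,0,-0.02,0,0,0,0.0],
    [0,0,0,0,0,0,0.0],
    [0,0,0,0,0,0,0.0],
  ],
)

```text
t: 5.85
tcp_pos: [0.4761, 0.3307, 0.1555]
tool_rot: [-0.113, 0.994, 0.0, 0.0]
force: [-0.3, 0.1, -0.6]
finger_gap: 0.69
gripper_force: 38.0
```

```bash
python3 - <<'E'
from h import *
d=cam("wrist");tips(d);save("w4.png",d["image"])
E
```

```text
tip -1 z [-0.0227 -0.0203] inner y 0.0108 gap 0.6899167304644345 F 37.99650013446808 tcp [0.4756 0.3305 0.1547]
tip 1 z [-0.0231 -0.0205] inner y 0.0108 gap 0.6899167304644345 F 37.99650013446808 tcp [0.4756 0.3305 0.1547]
```

View pics/w4.png

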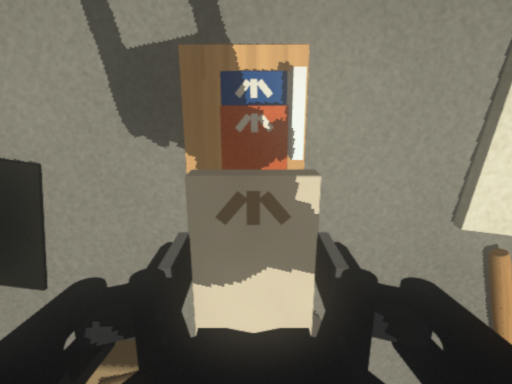

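White is held level by the fingers, at rows 170–330. Terracotta and blue are undisturbed, with their leaf ends at rows 72–170. I'll carry white to the far half of the mat.

Emit:
drive_tool(
  plan=[
    [0,0,0,0,0,8.4,0.0],
    [-0.0106,-0.0413,0,0,0,0,0.0],
    [-0.0106,-0.0413,0,0,0,0,0.0],
    [-0.0106,-0.0413,0,0,0,0,0.0],
    [-0.0106,-0.0413,0,0,0,0,0.0],
    [-0.0106,-0.0413,0,0,0,0,0.0],
    [-0.0106,-0.0413,0,0,0,0,0.0],
    [-0.0106,-0.0413,0,0,0,0,0.0],
    [-0.0106,-0.0413,0,0,0,0,0.0],
    [-0.0106,-0.0413,0,0,0,0,0.0],
  ],
)

```text
t: 6.9
tcp_pos: [0.6006, -0.0335, 0.1536]
tool_rot: [-0.04, 0.999, 0.001, -0.002]
force: [1.1, 0.7, -0.5]
finger_gap: 0.69
gripper_force: 38.0
```

Emit:
drive_tool(
  plan=[
    [0,0,0.02,0,0,0,0.0],
    [0,0,0.03,0,0,0,0.0],
    [0,0,0.03,0,0,0,0.0],
    [0,0,0.03,0,0,0,0.0],
    [0,0,0.02,0,0,0,0.0],
    [0,0,0.02,0,0,0,0.0],
    [0,0,0,0,0,0,0.0],
    [0,0,0,0,0,0,0.0],
  ],
)

```text
t: 7.7
tcp_pos: [0.6004, -0.0318, 0.0043]
tool_rot: [-0.04, 0.999, 0.0, -0.001]
force: [0.9, 0.1, 0.1]
finger_gap: 0.69
gripper_force: 38.1
```

Emit:
drive_tool(
  plan=[
    [0,0,0.004,0,0,0,0.0],
    [0,0,0.004,0,0,0,0.0],
    [0,0,0,0,0,0,0.0],
    [0,0,0,0,0,0,0.0],
    [0,0,0,0,0,0,0.0],
  ],
)

```text
t: 8.2
tcp_pos: [0.6016, -0.032, -0.0022]
tool_rot: [-0.04, 0.999, -0.0, 0.0]
force: [1.0, -0.5, -0.5]
finger_gap: 0.689
gripper_force: 38.1
```

Emit:
drive_tool(
  plan=[
    [0,0,0,0,0,0,0.4],
    [0,0,0,0,0,0,0.55],
    [0,0,0,0,0,0,0.7],
    [0,0,0,0,0,0,0.7],
    [0,0,-0.02,0,0,0,0.7],
    [0,0,-0.03,0,0,0,0.8],
    [0,0,-0.04,0,0,0,1],
    [0,0,-0.04,0,0,0,1],
    [0,0,0,0,0,-8.4,1],
    [0,0,0,0,0,0,1],
  ],
)

```text
t: 9.2
tcp_pos: [0.6022, -0.0322, 0.1291]
tool_rot: [-0.113, 0.994, -0.001, 0.002]
force: [0.4, 0.5, -0.4]
finger_gap: 1.0
gripper_force: 0.0
```

Emit:
drive_tool(
  plan=[
    [0.0055,0.0425,0,0,0,0,1],
    [0.0055,0.0425,0,0,0,0,1],
    [0.0055,0.0425,0,0,0,0,1],
    [0.0055,0.0425,0,0,0,0,1],
    [0.0055,0.0425,0,0,0,0,1],
    [0.0055,0.0425,0,0,0,0,1],
    [0.0055,0.0425,0,0,0,0,1],
    [0.0055,0.0425,0,0,0,0,1],
    [0.0055,0.0425,0,0,0,0,1],
    [0,0,0,0,0,0,1],
  ],
)

```text
t: 10.2
tcp_pos: [0.4636, 0.3334, 0.1262]
tool_rot: [-0.115, 0.993, 0.0, -0.001]
force: [0.8, -0.1, 0.5]
finger_gap: 0.999
gripper_force: 0.0
```

Emit:
drive_tool(
  plan=[
    [0,0,0,0,0,0,1],
    [0,0,0,0,0,0,1],
    [0,0,0,0,0,0,1],
  ],
)

```text
t: 10.5
tcp_pos: [0.4673, 0.3281, 0.127]
tool_rot: [-0.112, 0.994, -0.0, -0.0]
force: [0.6, 0.3, -0.4]
finger_gap: 0.997
gripper_force: 0.0
```

```bash
cat >> h.py <<'E'
C,Sn=np.cos(np.radians(13.1)),np.sin(np.radians(13.1))
def jig(p): a=np.array(p)[:2]-[.4488,.3158]; return np.array([C*a[0]+Sn*a[1],-Sn*a[0]+C*a[1]])
E
python3 - <<'E'
from h import *
s=manip.sense();print("tcp jig",jig(s["tcp_pos"])*1000,s["tcp_pos"],s["tool_rot"].round(4))
d=cam("wrist");im=d["image"];P=cloud(d);H,S,V=masks(im,P);Z=P[...,2]
roi=box(P,.3,.62,.2,.45,-.01,.07)
r=prect(d,big(roi&((H<9)|(H>172))&(S>110)),.038,"terra");print(jig(np.array(r[0])/1000)*1000)
r=prect(d,big(roi&(Z>.030)&(Z<.044)),.038,"terra by z");print(jig(np.array(r[0])/1000)*1000)
d=cam("scene");im=d["image"];P=cloud(d);H,S,V=masks(im,P)
prect(d,big(box(P,.5,.7,-.1,.15,.010,.03)&(V>100)),.02,"white on mat")
E
```

```text
tcp jig [20.80045985  7.81718833] [0.46728737 0.3281282  0.12698806] [-1.121e-01  9.937e-01 -3.000e-04 -5.000e-04]
terra 160 c [409.3 336.3] size [14.7 19. ] ang 12.9
[-33.81499039  28.89677038]
terra by z 10606 c [454.2 325.8] size [153.3  81.3] ang 14.3
[7.47414165 8.49336505]
white on mat 480 c [611.  -34.9] size [94.9 58.7] ang 6.2
```

Emit:
drive_tool(
  plan=[
    [0,0.001,0.03,0,0,0,0.9],
    [0,0,0.03,0,0,0,0.9],
    [0,0,0.03,0,0,0,0.9],
    [0,0,0.02,0,0,0,0.9],
    [0,0,0.0045,0,0,0,0.9],
    [0,0,0,0,0,0,0.9],
    [0,0,0,0,0,0,0.9],
  ],
)

```text
t: 11.3
tcp_pos: [0.4677, 0.3305, 0.0138]
tool_rot: [-0.113, 0.994, 0.0, 0.001]
force: [0.0, -0.5, -0.0]
finger_gap: 0.948
gripper_force: 0.0
```

Emit:
drive_tool(
  plan=[
    [0,0,0,0,0,0,0.4],
    [0,0,0,0,0,0,0.2],
    [0,0,0,0,0,0,0.0],
    [0,0,0,0,0,0,0.0],
    [0,0,0,0,0,0,0.0],
    [0,0,0,0,0,0,0.0],
  ],
  newtons=35,
)

```text
t: 11.9
tcp_pos: [0.4676, 0.3306, 0.0145]
tool_rot: [-0.114, 0.994, 0.0, 0.001]
force: [0.2, -3.1, 5.8]
finger_gap: 0.691
gripper_force: 38.3
```

Emit:
drive_tool(
  plan=[
    [0,0,-0.003,0,0,0,0.0],
    [0,0,-0.007,0,0,0,0.0],
    [0,0,-0.02,0,0,0,0.0],
    [0,0,-0.02,0,0,0,0.0],
    [0,0,-0.02,0,0,0,0.0],
    [0,0,-0.02,0,0,0,0.0],
    [0,0,-0.02,0,0,0,0.0],
    [0,0,-0.02,0,0,0,0.0],
    [0,0,-0.01,0,0,0,0.0],
    [0,0,0,0,0,0,0.0],
  ],
)

```text
t: 12.9
tcp_pos: [0.4674, 0.331, 0.1545]
tool_rot: [-0.114, 0.994, 0.001, 0.002]
force: [-0.1, -0.3, -2.1]
finger_gap: 0.691
gripper_force: 38.3
```

```bash
python3 - <<'E'
from h import *
s=manip.sense()
d=cam("wrist");save("w5.png",d["image"]);im=d["image"];P=cloud(d);H,S,V=masks(im,P)
Q=(P-s["tcp_pos"])@R.from_quat(s["tool_rot"]).as_matrix()
m=big(((H<10)|(H>170))&(S>90)&(Q[...,2]<.04));print("held x range",np.percentile(Q[m],[1,99],axis=0).round(4))
m=(H>95)&(H<130)&(S>80)&box(P,.3,.62,.2,.45,0,.04)
r=prect(d,big(m),.024,"blue");print(jig(np.array(r[0])/1000)*1000)
E
```

```text
held x range [[-0.0391 -0.0288 -0.0921]
 [ 0.0627  0.0298 -0.022 ]]
blue 1626 c [396.4 311.9] size [35.6 55.2] ang 13.1
[-51.90827055   8.0628759 ]
```

View pics/w5.png

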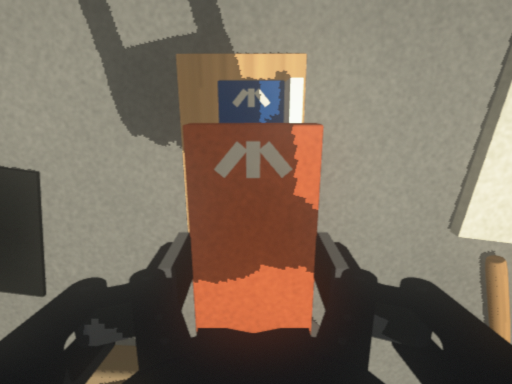

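Terracotta is held level, with its leaf end at rows 125–180, and blue stays in the stop. I'll take it to the near half of the mat.

Emit:
drive_tool(
  plan=[
    [0,0,0,0,0,8.4,0.0],
    [-0.0183,-0.0439,0,0,0,0,0.0],
    [-0.0183,-0.0439,0,0,0,0,0.0],
    [-0.0183,-0.0439,0,0,0,0,0.0],
    [-0.0183,-0.0439,0,0,0,0,0.0],
    [-0.0183,-0.0439,0,0,0,0,0.0],
    [-0.0183,-0.0439,0,0,0,0,0.0],
    [0,0,0,0,0,0,0.0],
    [0,0,0.02,0,0,0,0.0],
    [0,0,0.03,0,0,0,0.0],
  ],
)

```text
t: 13.95
tcp_pos: [0.5981, 0.0765, 0.1027]
tool_rot: [-0.04, 0.999, 0.0, 0.001]
force: [0.1, -0.1, -1.7]
finger_gap: 0.686
gripper_force: 38.4
```

Emit:
drive_tool(
  plan=[
    [0,0,0.03,0,0,0,0.0],
    [0,0,0.03,0,0,0,0.0],
    [0,0,0.02,0,0,0,0.0],
    [0,0,0.01,0,0,0,0.0],
    [0,0,0.006,0,0,0,0.0],
    [0,0,0.006,0,0,0,0.0],
    [0,0,0.005,0,0,0,0.0],
    [0,0,0,0,0,0,0.0],
    [0,0,0,0,0,0,0.0],
    [0,0,0,0,0,0,0.0],
  ],
)

```text
t: 14.95
tcp_pos: [0.5979, 0.0768, -0.0035]
tool_rot: [-0.04, 0.999, -0.0, 0.001]
force: [0.1, -0.9, 1.0]
finger_gap: 0.69
gripper_force: 38.6
```

Emit:
drive_tool(
  plan=[
    [0,0,0,0,0,0,0.4],
    [0,0,0,0,0,0,0.55],
    [0,0,0,0,0,0,0.7],
    [0,0,0,0,0,0,0.7],
    [0,0,-0.02,0,0,0,0.7],
    [0,0,-0.04,0,0,0,0.8],
    [0,0,-0.05,0,0,0,1],
    [0,0,-0.05,0,0,0,1],
    [0,0,-0.05,0,0,0,1],
    [0,0,0,0,0,0,1],
  ],
)

```text
t: 15.95
tcp_pos: [0.6025, 0.0767, 0.2141]
tool_rot: [-0.041, 0.999, -0.001, 0.008]
force: [2.0, -0.1, 0.3]
finger_gap: 1.005
gripper_force: 0.0
```

Emit:
drive_tool(
  plan=[
    [0.012,-0.0414,0,0,0,0,1],
    [0.012,-0.0414,0,0,0,0,1],
    [0.012,-0.0414,0,0,0,0,1],
    [0.012,-0.0414,0,0,0,0,1],
    [0.012,-0.0414,0,0,0,0,1],
    [0.012,-0.0414,0,0,0,0,1],
    [0.012,-0.0414,0,0,0,0,1],
    [0.012,-0.0414,0,0,0,0,1],
    [0.012,-0.0414,0,0,0,0,1],
    [0,0,0,0,0,0,1],
  ],
)

```text
t: 16.95
tcp_pos: [0.5188, -0.3091, 0.2052]
tool_rot: [-0.037, 0.999, -0.001, 0.0]
force: [0.1, 0.4, -0.2]
finger_gap: 1.001
gripper_force: 0.0
```

Emit:
drive_tool(
  plan=[
    [0,0,0,0,0,0,1],
    [0,0,0,0,0,0,1],
    [0,0,0,0,0,0,1],
    [0,0,0,0,0,0,1],
  ],
)

```text
t: 17.35
tcp_pos: [0.5201, -0.3018, 0.2059]
tool_rot: [-0.041, 0.999, 0.0, -0.0]
force: [0.0, 0.2, -0.1]
finger_gap: 1.001
gripper_force: 0.0
```

```bash
python3 - <<'E'
from h import *
s=manip.sense();print(s["tcp_pos"],s["tool_rot"].round(4))
d=cam("wrist");save("w6.png",d["image"]);im=d["image"];P=cloud(d);H,S,V=masks(im,P)
roi=box(P,.3,.62,-.45,-.18,.022,.038)
prect(d,big(roi),.03,"wheel");
p=rays(d,big(roi),.03)[:,:2].astype(np.float32)*1000; print("circ",cv2.minEnclosingCircle(p))
prect(d,big(roi&(H>12)&(H<35)&(S>120)),.03,"stripe")
d=cam("scene");im=d["image"];P=cloud(d);H,S,V=masks(im,P)
w=box(P,.5,.7,-.1,.16,.010,.03)
prect(d,big(w&(V>90)&(S<70)),.02,"white on mat");prect(d,big(w&(S>100)&((H<12)|(H>170))),.02,"terra on mat")
save("mat.png",cv2.resize(im[160:240,200:300],(640,512)))
E
```

```text
[ 0.52011465 -0.30184723  0.20588108] [-4.140e-02  9.991e-01  2.000e-04 -1.000e-04]
wheel 20515 c [ 457.2 -311.9] size [168.2 167.6] ang 0.4
circ ((457.168212890625, -312.24456787109375), 84.57080078125)
stripe 1573 c [ 457.2 -311.8] size [166.1  10.5] ang 6.9
white on mat 466 c [612.4 -34.7] size [97.7 58.7] ang 6.2
terra on mat 593 c [600.9  75.1] size [125.2  57.1] ang 4.8
```

Emit:
drive_tool(
  plan=[
    [0,0,0,0,0,-8.4,1],
    [-0.0063,0.0448,0,0,0,0,1],
    [-0.0063,0.0448,0,0,0,0,1],
    [-0.0063,0.0448,0,0,0,0,1],
    [-0.0063,0.0448,0,0,0,0,1],
    [-0.0063,0.0448,0,0,0,0,1],
    [-0.0063,0.0448,0,0,0,0,1],
    [-0.0063,0.0448,0,0,0,0,1],
    [-0.0063,0.0448,0,0,0,0,1],
    [-0.0063,0.0448,0,0,0,0,1],
  ],
)

```text
t: 18.45
tcp_pos: [0.4838, 0.1044, 0.2063]
tool_rot: [-0.114, 0.994, -0.0, 0.0]
force: [0.4, 0.5, 0.3]
finger_gap: 0.998
gripper_force: 0.0
```

Emit:
drive_tool(
  plan=[
    [-0.0063,0.0448,0,0,0,0,1],
    [-0.0063,0.0448,0,0,0,0,1],
    [-0.0063,0.0448,0,0,0,0,1],
    [-0.0063,0.0448,0,0,0,0,1],
    [-0.0063,0.0448,0,0,0,0,1],
    [0,0,0.02,0,0,0,1],
    [0,0,0.03,0,0,0,1],
    [0,0,0,0,0,0,1],
    [0,0,0,0,0,0,1],
    [0,0,0,0,0,0,1],
  ],
)

```text
t: 19.45
tcp_pos: [0.4653, 0.3279, 0.1572]
tool_rot: [-0.113, 0.994, 0.0, 0.001]
force: [1.3, -1.4, 0.6]
finger_gap: 1.002
gripper_force: 0.0
```

```bash
python3 - <<'E'
from h import *
s=manip.sense();print("tcp jig",jig(s["tcp_pos"])*1000,s["tcp_pos"],s["tool_rot"].round(4))
d=cam("wrist");save("w7.png",d["image"]);im=d["image"];P=cloud(d);H,S,V=masks(im,P)
r=prect(d,big((H>95)&(H<130)&(S>70)&box(P,.3,.62,.2,.45,0,.04)),.024,"blue");print(jig(np.array(r[0])/1000)*1000)
r=prect(d,big(box(P,.3,.62,.2,.45,.017,.032)),.024,"blue z");print(jig(np.array(r[0])/1000)*1000)
E
```

```text
tcp jig [18.76500318  8.0187512 ] [0.4652592  0.32786318 0.15723113] [-1.133e-01  9.936e-01  3.000e-04  1.100e-03]
blue 8456 c [449.7 325.6] size [146.8  58.8] ang 13.3
[3.07521298 9.37032677]
blue z 9980 c [453.3 327.4] size [154.5  80.6] ang 13.0
[ 6.98917962 10.27651822]
```

Emit:
drive_tool(
  plan=[
    [0,0.0012,0.04,0,0,0,0.9],
    [0,0,0.04,0,0,0,0.9],
    [0,0,0.04,0,0,0,0.9],
    [0,0,0.03,0,0,0,0.9],
    [0,0,0.0095,0,0,0,0.9],
    [0,0,0,0,0,0,0.9],
    [0,0,0,0,0,0,0.9],
  ],
)

```text
t: 20.2
tcp_pos: [0.4655, 0.3293, -0.002]
tool_rot: [-0.113, 0.994, 0.0, 0.001]
force: [-0.9, 1.0, 0.3]
finger_gap: 0.948
gripper_force: 0.0
```

Emit:
drive_tool(
  plan=[
    [0,0,0,0,0,0,0.4],
    [0,0,0,0,0,0,0.2],
    [0,0,0,0,0,0,0.0],
    [0,0,0,0,0,0,0.0],
    [0,0,0,0,0,0,0.0],
    [0,0,0,0,0,0,0.0],
  ],
  newtons=50,
)

```text
t: 20.8
tcp_pos: [0.4654, 0.3294, -0.0013]
tool_rot: [-0.114, 0.994, 0.001, 0.002]
force: [-0.2, -1.0, 5.9]
finger_gap: 0.683
gripper_force: 54.5
```

Emit:
drive_tool(
  plan=[
    [0,0,-0.003,0,0,0,0.0],
    [0,0,-0.007,0,0,0,0.0],
    [0,0,-0.02,0,0,0,0.0],
    [0,0,-0.03,0,0,0,0.0],
    [0,0,-0.04,0,0,0,0.0],
    [0,0,-0.04,0,0,0,0.0],
    [0,0,-0.04,0,0,0,0.0],
    [0,0,-0.03,0,0,0,0.0],
    [0,0,0,0,0,0,0.0],
    [0,0,0,0,0,0,0.0],
  ],
)

```text
t: 21.8
tcp_pos: [0.4637, 0.3287, 0.2071]
tool_rot: [-0.113, 0.994, 0.0, 0.001]
force: [0.8, -0.3, -2.4]
finger_gap: 0.684
gripper_force: 54.2
```

```bash
python3 - <<'E'
from h import *
s=manip.sense()
d=cam("wrist");save("w8.png",d["image"]);im=d["image"];P=cloud(d);H,S,V=masks(im,P)
Q=(P-s["tcp_pos"])@R.from_quat(s["tool_rot"]).as_matrix()
m=big((H>95)&(H<130)&(S>70)&(Q[...,2]<.05));print("held",np.percentile(Q[m],[.5,99.5],axis=0).round(4))
q=Q[m]; A=np.c_[q[:,:2],np.ones(len(q))]; k=(np.abs(q[:,1])<.025)&(q[:,2]>-.03); print("plane",np.linalg.lstsq(A[k],q[k,2],rcond=None)[0])
print(cv2.minAreaRect(q[k][:,:2].astype(np.float32)*1000))
E
```

```text
held [[-0.0382 -0.0289 -0.0916]
 [ 0.0891  0.0296 -0.0238]]
plane [-0.00251825  0.0009912  -0.02527541]
((24.225181579589844, -0.002475738525390625), (49.99775314331055, 130.92027282714844), 89.9980239868164)
```

View pics/w8.png

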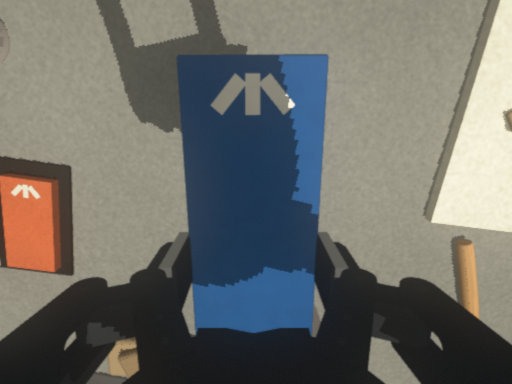

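Blue is held level, with its leaf end at row 55 and its centre 15 mm to the robot side of the TCP. I'll carry it to the wheel.

Emit:
drive_tool(
  plan=[
    [0,0,0,0,0,6.2,0.0],
    [0.0049,-0.0454,0,0,0,0,0.0],
    [0.0049,-0.0454,0,0,0,0,0.0],
    [0.0049,-0.0454,0,0,0,0,0.0],
    [0.0049,-0.0454,0,0,0,0,0.0],
    [0.0049,-0.0454,0,0,0,0,0.0],
    [0.0049,-0.0454,0,0,0,0,0.0],
    [0.0049,-0.0454,0,0,0,0,0.0],
    [0.0049,-0.0454,0,0,0,0,0.0],
    [0.0049,-0.0454,0,0,0,0,0.0],
  ],
)

```text
t: 22.85
tcp_pos: [0.4671, -0.0834, 0.2046]
tool_rot: [-0.059, 0.998, 0.001, -0.002]
force: [0.0, 0.6, -1.3]
finger_gap: 0.684
gripper_force: 54.3
```

Emit:
drive_tool(
  plan=[
    [0.0049,-0.0454,0,0,0,0,0.0],
    [0.0049,-0.0454,0,0,0,0,0.0],
    [0.0049,-0.0454,0,0,0,0,0.0],
    [0.0049,-0.0454,0,0,0,0,0.0],
    [0.0049,-0.0454,0,0,0,0,0.0],
    [0,0,0,0,0,0,0.0],
    [0,0,0,0,0,0,0.0],
    [0,0,0.03,0,0,0,0.0],
    [0,0,0.04,0,0,0,0.0],
    [0,0,0.04,0,0,0,0.0],
  ],
)

```text
t: 23.85
tcp_pos: [0.4711, -0.308, 0.095]
tool_rot: [-0.06, 0.998, 0.001, -0.0]
force: [0.8, -0.2, -2.4]
finger_gap: 0.686
gripper_force: 54.5
```

Emit:
drive_tool(
  plan=[
    [0,0,0.03,0,0,0,0.0],
    [0,0,0.02,0,0,0,0.0],
    [0,0,0.01,0,0,0,0.0],
    [0,0,0.006,0,0,0,0.0],
    [0,0,0,0,0,0,0.0],
    [0,0,0,0,0,0,0.0],
    [0,0,0,0,0,0,0.0],
  ],
)

```text
t: 24.55
tcp_pos: [0.4722, -0.3109, 0.0316]
tool_rot: [-0.06, 0.998, -0.001, 0.001]
force: [-0.5, -0.0, -1.2]
finger_gap: 0.683
gripper_force: 54.4
```

Emit:
drive_tool(
  plan=[
    [0,0.0005,0.006,0,0,0,0.0],
    [0,0,0.004,0,0,0,0.0],
    [0,0,0.002,0,0,0,0.0],
    [0,0,0,0,0,0,0.0],
    [0,0,0,0,0,0,0.0],
  ],
)

```text
t: 25.05
tcp_pos: [0.4713, -0.3098, 0.0187]
tool_rot: [-0.06, 0.998, 0.0, -0.0]
force: [-1.4, 0.5, 3.2]
finger_gap: 0.686
gripper_force: 55.0
```

Emit:
drive_tool(
  plan=[
    [0,0,0,0,0,0,0.4],
    [0,0,0,0,0,0,0.55],
    [0,0,0,0,0,0,0.7],
    [0,0,0,0,0,0,0.7],
    [0,0,-0.02,0,0,0,0.7],
    [0,0,-0.04,0,0,0,0.8],
    [-0.02,0,-0.05,0,0,0,1],
    [-0.02,0,-0.05,0,0,0,1],
    [-0.02,0,-0.03,0,0,0,1],
    [0,0,0,0,0,0,1],
  ],
)

```text
t: 26.05
tcp_pos: [0.5333, -0.3054, 0.2072]
tool_rot: [-0.06, 0.998, -0.005, 0.005]
force: [0.3, -0.6, -0.6]
finger_gap: 1.004
gripper_force: 0.0
```

Emit:
drive_tool(
  plan=[
    [0,0,0,0,0,0,1],
    [0,0,0,0,0,0,1],
    [0,0,0,0,0,0,1],
  ],
)

```text
t: 26.35
tcp_pos: [0.5266, -0.3024, 0.1992]
tool_rot: [-0.059, 0.998, 0.002, -0.002]
force: [0.0, -0.2, -0.3]
finger_gap: 1.0
gripper_force: 0.0
```

```bash
python3 - <<'E'
from h import *
s=manip.sense();print(s["t"],s["tcp_pos"],s["tool_rot"].round(4))
d=cam("wrist");save("w9.png",d["image"]);im=d["image"];P=cloud(d);H,S,V=masks(im,P)
roi=box(P,.3,.62,-.45,-.18,.022,.05);Z=P[...,2]
r=prect(d,cv2.morphologyEx(np.uint8(big(roi&(Z>.038))),cv2.MORPH_OPEN,np.ones((9,9)))>0,.044,"blue z")
prect(d,big(roi&(H>95)&(H<130)&(S>70)),.044,"blue col")
print(np.median(Z[roi&(Z>.038)]))
p=rays(d,roi&(Z<.035),.03)[:,:2].astype(np.float32)*1000; print("circ",cv2.minEnclosingCircle(p))
E
```

```text
26.35 [ 0.52656029 -0.30241413  0.19924   ] [-0.0593  0.9982  0.0016 -0.0017]
blue z 9380 c [ 457.1 -312. ] size [149.1  59.8] ang 7.0
blue col 8947 c [ 456.6 -311.8] size [148.2  59.5] ang 7.0
0.043991356193019554
circ ((457.2149658203125, -312.2475280761719), 84.5529556274414)
```

Blue sits on the wheel within a millimetre, at 7.0° against the stripe's 6.9°. Next I'll fetch terracotta.

Emit:
drive_tool(
  plan=[
    [0,0,0,0,0,2.2,1],
    [-0.0113,0.0414,0,0,0,0,1],
    [-0.0113,0.0414,0,0,0,0,1],
    [-0.0113,0.0414,0,0,0,0,1],
    [-0.0113,0.0414,0,0,0,0,1],
    [-0.0113,0.0414,0,0,0,0,1],
    [-0.0113,0.0414,0,0,0,0,1],
    [-0.0113,0.0414,0,0,0,0,1],
    [-0.0113,0.0414,0,0,0,0,1],
    [-0.0113,0.0414,0,0,0,0,1],
  ],
)

```text
t: 27.4
tcp_pos: [0.5989, 0.0778, 0.2001]
tool_rot: [-0.04, 0.999, 0.0, -0.001]
force: [0.6, 0.3, 0.7]
finger_gap: 0.998
gripper_force: 0.0
```

Emit:
drive_tool(
  plan=[
    [0,0,0,0,0,0,1],
    [0,0,0,0,0,0,1],
    [0,0,0,0,0,0,1],
    [0,0,0.03,0,0,0,1],
    [0,0,0.04,0,0,0,1],
    [0,0,0.02,0,0,0,1],
    [0,0,0,0,0,0,1],
    [0,0,0,0,0,0,1],
  ],
)

```text
t: 28.2
tcp_pos: [0.5997, 0.075, 0.1113]
tool_rot: [-0.039, 0.999, -0.0, -0.0]
force: [0.5, 0.1, -0.2]
finger_gap: 1.0
gripper_force: 0.0
```

```bash
python3 - <<'E'
from h import *
s=manip.sense();print(s["t"],s["tcp_pos"],s["tool_rot"].round(4))
d=cam("wrist");im=d["image"];P=cloud(d);H,S,V=masks(im,P)
prect(d,big(((H<10)|(H>170))&(S>90)&box(P,.45,.75,-.1,.2,0,.04)),.02,"terra")
E
```

```text
28.2 [0.59968894 0.0749923  0.11132757] [-3.940e-02  9.992e-01 -1.000e-04 -2.000e-04]
terra 9434 c [594.6  76.2] size [121.6  63.9] ang 5.9
```

Emit:
drive_tool(
  plan=[
    [0.0016,0.0018,0.03,0,0,0,0.9],
    [0,0,0.04,0,0,0,0.9],
    [0,0,0.03,0,0,0,0.9],
    [0,0,0.01,0,0,0,0.9],
    [0,0,0.006,0,0,0,0.9],
    [0,0,0,0,0,0,0.9],
    [0,0,0,0,0,0,0.9],
  ],
)

```text
t: 28.95
tcp_pos: [0.5993, 0.078, -0.003]
tool_rot: [-0.04, 0.999, -0.0, 0.002]
force: [0.7, -0.1, 1.1]
finger_gap: 0.953
gripper_force: 0.0
```

Emit:
drive_tool(
  plan=[
    [0,0,0,0,0,0,0.4],
    [0,0,0,0,0,0,0.2],
    [0,0,0,0,0,0,0.0],
    [0,0,0,0,0,0,0.0],
    [0,0,0,0,0,0,0.0],
    [0,0,0,0,0,0,0.0],
  ],
  newtons=35,
)

```text
t: 29.55
tcp_pos: [0.5988, 0.0779, -0.0031]
tool_rot: [-0.04, 0.999, -0.0, 0.001]
force: [-1.2, -1.4, 5.2]
finger_gap: 0.69
gripper_force: 38.1
```

Emit:
drive_tool(
  plan=[
    [0,0,-0.003,0,0,0,0.0],
    [0,0,-0.007,0,0,0,0.0],
    [0,0,-0.02,0,0,0,0.0],
    [0,0,-0.03,0,0,0,0.0],
    [0,0,-0.04,0,0,0,0.0],
    [0,0,-0.03,0,0,0,0.0],
    [0,0,-0.03,0,0,0,0.0],
    [0,0,0,0,0,-8.5,0.0],
    [0,0,0,0,0,0,0.0],
    [0,0,0,0,0,0,0.0],
  ],
)

```text
t: 30.55
tcp_pos: [0.5969, 0.0782, 0.155]
tool_rot: [-0.113, 0.994, 0.0, -0.001]
force: [-0.2, -0.1, -0.8]
finger_gap: 0.685
gripper_force: 38.2
```

```bash
cat >> h.py <<'E'
def held(hsel):
    s=manip.sense();d=cam("wrist");P=cloud(d);H,S,V=masks(d["image"],P)
    Q=(P-s["tcp_pos"])@R.from_quat(s["tool_rot"]).as_matrix()
    m=big(hsel(H,S,V)&(Q[...,2]<.02)&(Q[...,2]>-.035)&(np.abs(Q[...,1])<.04)); q=Q[m]; k=np.abs(q[:,1])<.025
    print("end x",np.percentile(q[:,0],[99,99.8]).round(4),"y",np.percentile(q[q[:,0]>.02,1],[.5,99.5]).round(4),"plane",np.linalg.lstsq(np.c_[q[k,:2],np.ones(k.sum())],q[k,2],rcond=None)[0].round(4))
    print("tcp",s["tcp_pos"].round(4),s["tool_rot"].round(4),"jig",(jig(s["tcp_pos"])*1000).round(1)); return d
E
python3 - <<'E'
from h import *
held(lambda H,S,V:((H<10)|(H>170))&(S>90))
E
```

```text
end x [0.0637 0.0641] y [-0.0291  0.0297] plane [ 0.001  -0.0006 -0.023 ]
tcp [0.5969 0.0782 0.155 ] [-1.129e-01  9.936e-01  1.000e-04 -7.000e-04] jig [  90.4 -265. ]
```

Emit:
drive_tool(
  plan=[
    [0.0114,0.0456,0,0,0,0,0.0],
    [0.0114,0.0456,0,0,0,0,0.0],
    [0.0114,0.0456,0,0,0,0,0.0],
    [0.0114,0.0456,0,0,0,0,0.0],
    [0.0114,0.0456,0,0,0,0,0.0],
    [0.0114,0.0456,0,0,0,0,0.0],
    [0,0,0.03,0,0,0,0.0],
    [0,0,0.04,0,0,0,0.0],
    [0,0,0.015,0,0,0,0.0],
    [0,0,0,0,0,0,0.0],
  ],
)

```text
t: 31.6
tcp_pos: [0.4661, 0.328, 0.0667]
tool_rot: [-0.114, 0.993, -0.001, -0.004]
force: [0.4, -0.7, -1.0]
finger_gap: 0.691
gripper_force: 38.6
```

Emit:
drive_tool(
  plan=[
    [0,0,0,0,0,0,0.0],
    [0,0,0,0,0,0,0.0],
    [0,0,0,0,0,0,0.0],
  ],
)

```text
t: 31.9
tcp_pos: [0.47, 0.3292, 0.0715]
tool_rot: [-0.114, 0.993, 0.0, 0.001]
force: [-0.0, -0.3, -1.4]
finger_gap: 0.69
gripper_force: 38.6
```

```bash
python3 - <<'E'
from h import *
d=held(lambda H,S,V:((H<10)|(H>170))&(S>90))
P=cloud(d);H,S,V=masks(d["image"],P);Z=P[...,2];roi=box(P,.3,.62,.2,.45,-.01,.07)
# fence long piece inner edge in jig frame
m=roi&(Z>.0555)&(Z<.0605)&(V>150)&(S<60); p=rays(d,m,.058); J=np.array([jig(a) for a in p])*1000
k=(J[:,0]<0)&(J[:,1]>30); print("long fence y",np.percentile(J[k,1],[1,99]),"x",np.percentile(J[k,0],[1,99]))
E
```

```text
end x [0.0629 0.0637] y [-0.0285  0.0297] plane [-0.0023 -0.0001 -0.023 ]
tcp [0.47   0.3292 0.0715] [-1.140e-01  9.935e-01  4.000e-04  1.200e-03] jig [23.7  8.3]
long fence y [39.95998901 49.98042786] x [-69.62107502 -16.26311251]
```

Emit:
drive_tool(
  plan=[
    [0.0015,0.0003,0.0,0,0,0,0.0],
    [0,0,0.02,0,0,0,0.0],
    [0,0,0.02,0,0,0,0.0],
    [0,0,0.015,0,0,0,0.0],
    [0,0,0.008,0,0,0,0.0],
    [0,0,0,0,0,0,0.0],
    [0,0,0,0,0,0,0.0],
    [0,0,0,0,0,0,0.0],
  ],
)

```text
t: 32.75
tcp_pos: [0.4681, 0.3293, 0.008]
tool_rot: [-0.114, 0.993, 0.0, 0.001]
force: [1.4, -0.1, -1.7]
finger_gap: 0.687
gripper_force: 38.6
```

Emit:
drive_tool(
  plan=[
    [0,0,0.004,0,0,0,0.0],
    [0,0,0.003,0,0,0,0.0],
    [0,0,0,0,0,0,0.0],
    [0,0,0,0,0,0,0.0],
    [0,0,0,0,0,0,0.0],
  ],
)

```text
t: 33.25
tcp_pos: [0.4678, 0.3291, 0.0009]
tool_rot: [-0.114, 0.993, 0.0, 0.001]
force: [0.1, -0.1, 5.4]
finger_gap: 0.687
gripper_force: 39.4
```

```bash
python3 - <<'E'
from h import *
held(lambda H,S,V:((H<10)|(H>170))&(S>90)); print(manip.sense()["force"])
E
```

```text
end x [0.0632 0.0637] y [-0.0285  0.0294] plane [-0.0013  0.0004 -0.0231]
tcp [0.4678 0.3291 0.0009] [-1.144e-01  9.934e-01  1.000e-04  5.000e-04] jig [21.6  8.7]
[-1.32613044 -0.33907156  4.87316233]
```

Emit:
drive_tool(
  plan=[
    [-0.0012,0.0006,-0.0005,0,0,0,0.0],
    [0,0,0,0,0,0,0.0],
    [0,0,0,0,0,0,0.0],
    [0,0,0,0,0,0,0.4],
    [0,0,0,0,0,0,0.55],
    [0,0,0,0,0,0,0.7],
    [0,0,0,0,0,0,0.7],
    [0,0,-0.02,0,0,0,0.7],
    [0,0,-0.04,0,0,0,0.8],
    [0,0,-0.03,0,0,0,1],
  ],
)

```text
t: 34.3
tcp_pos: [0.4687, 0.3299, 0.0919]
tool_rot: [-0.114, 0.993, 0.0, 0.0]
force: [0.1, 0.3, 0.5]
finger_gap: 0.999
gripper_force: 0.0
```

Emit:
drive_tool(
  plan=[
    [-0.015,0,-0.03,0,0,0,1],
    [-0.015,0,-0.03,0,0,0,1],
    [-0.02,0,0,0,0,0,1],
    [0,0,0,0,0,0,1],
    [0,0,0,0,0,0,1],
    [0,0,0,0,0,0,1],
    [0,0,0,0,0,0,1],
  ],
)

```text
t: 35.0
tcp_pos: [0.5155, 0.3407, 0.1497]
tool_rot: [-0.114, 0.993, -0.0, -0.002]
force: [-0.1, 0.2, 0.9]
finger_gap: 0.999
gripper_force: 0.0
```

```bash
python3 - <<'E'
from h import *
s=manip.sense();print(s["t"],s["tcp_pos"],s["tool_rot"].round(4))
d=cam("wrist");im=d["image"];P=cloud(d);H,S,V=masks(im,P);Z=P[...,2]
roi=box(P,.3,.62,.2,.45,-.01,.07)
m=cv2.morphologyEx(np.uint8(big(((H<10)|(H>170))&(S>90)&roi)),cv2.MORPH_OPEN,np.ones((7,7)))>0
r=prect(d,m,.024,"terra");print(jig(np.array(r[0])/1000)*1000)
r=prect(d,roi&(Z>.0555)&(Z<.062)&(V>150)&(S<60),.058,"fence");print(jig(np.array(r[0])/1000)*1000)
E
```

```text
35.0 [0.51554048 0.34074214 0.14967039] [-1.145e-01  9.934e-01 -4.000e-04 -1.500e-03]
terra 4474 c [463.4 330. ] size [117.2  56.8] ang 11.6
[17.46019902 10.53249874]
fence 2743 c [456.6 328.1] size [159.6  79.7] ang 13.2
[10.39620074 10.25509776]
```

```bash
cat >> h.py <<'E'
def edges(d,m,z,tag):
    p=rays(d,m,z); a=p[:,:2]-[.4488,.3158]; J=np.c_[C*a[:,0]+Sn*a[:,1],-Sn*a[:,0]+C*a[:,1]]*1000
    # -x end as fn of y, and -y side as fn of x
    e=[(y,J[np.abs(J[:,1]-y)<1.5,0].min()) for y in range(-14,32,5)]
    f=[(x,J[np.abs(J[:,0]-x)<1.5,1].min()) for x in range(-30,70,12) if (np.abs(J[:,0]-x)<1.5).any()]
    for n,q in(("-x end",e),("-y side",f)): q=np.array(q); print(tag,n,q[:,1].round(1),"slope",np.polyfit(q[:,0],q[:,1],1)[0].round(4))
E
python3 - <<'E'
from h import *
d=cam("wrist");im=d["image"];P=cloud(d);H,S,V=masks(im,P);Z=P[...,2]
roi=box(P,.3,.62,.2,.45,.017,.032)
m=cv2.morphologyEx(np.uint8(big(roi)),cv2.MORPH_OPEN,np.ones((7,7)))>0
edges(d,m,.024,"terra z"); edges(d,((H<12)|(H>168))&(S>90)&roi,.024,"terra c")
save("w10.png",im)
E
```

```text
terra z -x end [-40.9 -40.9 -40.9 -40.9 -40.9 -40.9 -40.9 -40.9 -40.9 -40.9] slope -0.001
terra z -y side [-20.9 -20.5 -20.8 -20.3 -20.6 -20.  -20.4 -20.7 -20.1] slope 0.0052
terra c -x end [-40.9 -40.9 -40.9 -40.9 -40.9 -40.9 -40.9 -40.9 -40.9 -40.9] slope -0.001
terra c -y side [-20.1 -19.6 -19.9 -19.4 -19.7 -19.1 -19.4 -19.8 -20.1] slope 0.0012
```

View pics/w10.png

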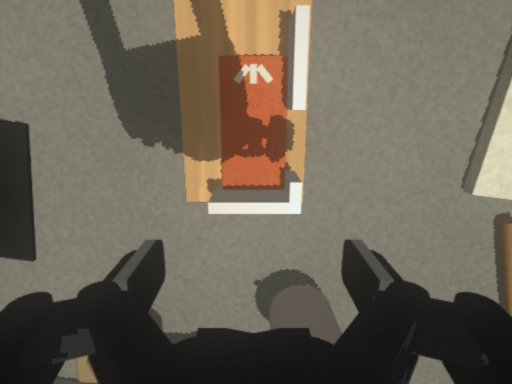

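Terracotta lies squared in the stop, about 1 mm off both fences (rows 55–188). Next is white.

Emit:
drive_tool(
  plan=[
    [0,0,0,0,0,8.4,1],
    [-0.0062,-0.042,0,0,0,0,1],
    [-0.0062,-0.042,0,0,0,0,1],
    [-0.0062,-0.042,0,0,0,0,1],
    [-0.0062,-0.042,0,0,0,0,1],
    [-0.0062,-0.042,0,0,0,0,1],
    [-0.0062,-0.042,0,0,0,0,1],
    [-0.0062,-0.042,0,0,0,0,1],
    [-0.0062,-0.042,0,0,0,0,1],
    [-0.0062,-0.042,0,0,0,0,1],
  ],
)

```text
t: 36.1
tcp_pos: [0.6038, -0.0325, 0.1506]
tool_rot: [-0.041, 0.999, 0.0, -0.0]
force: [1.1, 0.9, -0.5]
finger_gap: 0.997
gripper_force: 0.0
```

Emit:
drive_tool(
  plan=[
    [0,0,0.02,0,0,0,1],
    [0,0,0.02,0,0,0,1],
    [0,0,0,0,0,0,1],
    [0,0,0,0,0,0,1],
    [0,0,0,0,0,0,1],
  ],
)

```text
t: 36.6
tcp_pos: [0.6046, -0.0306, 0.1117]
tool_rot: [-0.042, 0.999, -0.0, 0.001]
force: [0.1, -0.2, 0.0]
finger_gap: 1.0
gripper_force: 0.0
```

```bash
python3 - <<'E'
from h import *
s=manip.sense();print(s["t"],s["tcp_pos"],s["tool_rot"].round(4))
d=cam("wrist");im=d["image"];P=cloud(d);H,S,V=masks(im,P);Z=P[...,2]
prect(d,big(box(P,.45,.75,-.12,.06,.013,.03)&(V>60)),.02,"white")
E
```

```text
36.6 [ 0.60457472 -0.03063706  0.11166668] [-4.160e-02  9.991e-01 -2.000e-04  8.000e-04]
white 7168 c [604.7 -31.9] size [89.1 59.7] ang 4.8
```

Emit:
drive_tool(
  plan=[
    [0,-0.0012,0.03,0,0,0,0.9],
    [0,0,0.04,0,0,0,0.9],
    [0,0,0.03,0,0,0,0.9],
    [0,0,0.01,0,0,0,0.9],
    [0,0,0.005,0,0,0,0.9],
    [0,0,0,0,0,0,0.9],
    [0,0,0,0,0,0,0.9],
  ],
)

```text
t: 37.35
tcp_pos: [0.6054, -0.0323, -0.0026]
tool_rot: [-0.041, 0.999, -0.0, 0.001]
force: [0.1, 1.1, -0.2]
finger_gap: 0.952
gripper_force: 0.0
```

Emit:
drive_tool(
  plan=[
    [0,0,0,0,0,0,0.4],
    [0,0,0,0,0,0,0.2],
    [0,0,0,0,0,0,0.0],
    [0,0,0,0,0,0,0.0],
    [0,0,0,0,0,0,0.0],
    [0,0,0,0,0,0,0.0],
  ],
  newtons=35,
)

```text
t: 37.95
tcp_pos: [0.6051, -0.0324, -0.0026]
tool_rot: [-0.041, 0.999, -0.0, 0.001]
force: [-1.2, -0.7, 5.9]
finger_gap: 0.691
gripper_force: 37.9
```

Emit:
drive_tool(
  plan=[
    [0,0,-0.003,0,0,0,0.0],
    [0,0,-0.007,0,0,0,0.0],
    [0,0,-0.02,0,0,0,0.0],
    [0,0,-0.03,0,0,0,0.0],
    [0,0,-0.04,0,0,0,0.0],
    [0,0,-0.03,0,0,0,0.0],
    [0,0,-0.03,0,0,0,0.0],
    [0,0,0,0,0,-8.4,0.0],
    [0,0,0,0,0,0,0.0],
    [0,0,0,0,0,0,0.0],
  ],
)

```text
t: 38.95
tcp_pos: [0.6033, -0.032, 0.1555]
tool_rot: [-0.113, 0.994, 0.0, -0.001]
force: [-0.8, 0.1, -1.4]
finger_gap: 0.69
gripper_force: 37.9
```

```bash
python3 - <<'E'
from h import *
held(lambda H,S,V:(V>50))
E
```

```text
end x [0.0447 0.0448] y [-0.0293  0.0297] plane [ 0.0083  0.0019 -0.0224]
tcp [ 0.6033 -0.032   0.1555] [-1.129e-01  9.936e-01  2.000e-04 -6.000e-04] jig [  71.7 -373.7]
```

Emit:
drive_tool(
  plan=[
    [0.0043,0.0425,0,0,0,0,0.0],
    [0.0043,0.0425,0,0,0,0,0.0],
    [0.0043,0.0425,0,0,0,0,0.0],
    [0.0043,0.0425,0,0,0,0,0.0],
    [0.0043,0.0425,0,0,0,0,0.0],
    [0.0043,0.0425,0,0,0,0,0.0],
    [0.0043,0.0425,0,0,0,0,0.0],
    [0.0043,0.0425,0,0,0,0,0.0],
    [0.0043,0.0425,0,0,0,0,0.0],
    [0,0,0,0,0,0,0.0],
  ],
)

```text
t: 40.0
tcp_pos: [0.4766, 0.3359, 0.1547]
tool_rot: [-0.116, 0.993, 0.001, -0.001]
force: [0.4, -0.7, -0.8]
finger_gap: 0.688
gripper_force: 38.1
```

Emit:
drive_tool(
  plan=[
    [0,0,0.03,0,0,0,0.0],
    [0,0,0.03,0,0,0,0.0],
    [0,0,0.01,0,0,0,0.0],
    [0,0,0,0,0,0,0.0],
    [0,0,0,0,0,0,0.0],
    [0,0,0,0,0,0,0.0],
  ],
)

```text
t: 40.6
tcp_pos: [0.4807, 0.3317, 0.087]
tool_rot: [-0.114, 0.993, 0.0, 0.001]
force: [0.7, -0.5, -1.2]
finger_gap: 0.689
gripper_force: 38.1
```

```bash
python3 - <<'E'
from h import *
d=held(lambda H,S,V:(V>50))
E
```

```text
end x [0.0447 0.0448] y [-0.0294  0.0296] plane [ 0.0087  0.0019 -0.0224]
tcp [0.4807 0.3317 0.087 ] [-1.139e-01  9.935e-01  4.000e-04  1.200e-03] jig [34.7  8.3]
```

Emit:
drive_tool(
  plan=[
    [0.001,0.0003,0.0,0,0,0,0.0],
    [0,0,0.02,0,0,0,0.0],
    [0,0,0.02,0,0,0,0.0],
    [0,0,0.015,0,0,0,0.0],
    [0,0,0.009,0,0,0,0.0],
    [0,0,0,0,0,0,0.0],
    [0,0,0,0,0,0,0.0],
    [0,0,0,0,0,0,0.0],
  ],
)

```text
t: 41.45
tcp_pos: [0.4791, 0.3319, 0.0225]
tool_rot: [-0.114, 0.993, 0.0, 0.001]
force: [0.0, -0.1, -0.5]
finger_gap: 0.684
gripper_force: 38.1
```

Emit:
drive_tool(
  plan=[
    [0,0,0.004,0,0,0,0.0],
    [0,0,0.003,0,0,0,0.0],
    [0,0,0,0,0,0,0.0],
    [0,0,0,0,0,0,0.0],
    [0,0,0,0,0,0,0.0],
  ],
)

```text
t: 41.95
tcp_pos: [0.4788, 0.3318, 0.0154]
tool_rot: [-0.114, 0.993, 0.0, 0.001]
force: [-1.2, -0.6, 5.6]
finger_gap: 0.688
gripper_force: 38.7
```

```bash
python3 - <<'E'
from h import *
held(lambda H,S,V:(V>50)); print(manip.sense()["force"])
E
```

```text
end x [0.1165 0.1174] y [-0.0395  0.0361] plane [ 0.2425 -0.0006 -0.0222]
tcp [0.4788 0.3318 0.0154] [-1.144e-01  9.934e-01  1.000e-04  5.000e-04] jig [32.9  8.8]
[0.06304555 0.46097136 5.49691186]
```

Emit:
drive_tool(
  plan=[
    [-0.0012,0.0005,-0.0007,0,0,0,0.0],
    [0,0,0,0,0,0,0.0],
    [0,0,0,0,0,0,0.0],
    [0,0,0,0,0,0,0.4],
    [0,0,0,0,0,0,0.55],
    [0,0,0,0,0,0,0.7],
    [0,0,0,0,0,0,0.7],
    [0,0,-0.02,0,0,0,0.7],
    [0,0,-0.04,0,0,0,0.8],
    [0,0,-0.03,0,0,0,1],
  ],
)

```text
t: 43.0
tcp_pos: [0.4796, 0.3325, 0.1067]
tool_rot: [-0.114, 0.993, 0.0, 0.0]
force: [1.0, 0.1, 0.5]
finger_gap: 1.0
gripper_force: 0.0
```

Emit:
drive_tool(
  plan=[
    [-0.015,0,-0.04,0,0,0,1],
    [-0.015,0,-0.03,0,0,0,1],
    [-0.015,0,-0.02,0,0,0,1],
    [0,0,0,0,0,0,1],
    [0,0,0,0,0,0,1],
    [0,0,0,0,0,0,1],
    [0,0,0,0,0,0,1],
  ],
)

```text
t: 43.7
tcp_pos: [0.5214, 0.342, 0.1934]
tool_rot: [-0.114, 0.993, -0.001, -0.002]
force: [-1.0, 0.1, -0.4]
finger_gap: 1.004
gripper_force: 0.0
```

```bash
python3 - <<'E'
from h import *
s=manip.sense();print(s["t"],s["tcp_pos"],s["tool_rot"].round(4))
d=cam("wrist");im=d["image"];P=cloud(d);H,S,V=masks(im,P);Z=P[...,2]
roi=box(P,.3,.62,.2,.45,.015,.05);save("w11.png",im)
m=cv2.morphologyEx(np.uint8(big(roi&(Z>.0325)&(Z<.044))),cv2.MORPH_OPEN,np.ones((7,7)))>0
r=prect(d,m,.038,"white");print(jig(np.array(r[0])/1000)*1000); edges(d,m,.038,"white")
m=roi&(Z>.02)&(Z<.0285)&(S>80)&((H<12)|(H>168)); p=rays(d,m,.024); J=np.array([jig(a) for a in p])*1000
print("terra J",np.percentile(J,[.5,99.5],axis=0).round(1))
for n in("scene","side"):
    d=cam(n);im=d["image"];P0=np.load(n+"0.npz")["P"];P=cloud(d)
    for k,c in dict(rose=(.752,-.22),jar=(.665,.41),block=(.742,.237),bottle=(.4,.005)).items():
        f=lambda P:P[box(P,c[0]-.06,c[0]+.06,c[1]-.07,c[1]+.07,.03 if k!="rose" else .015,.15)].mean(0)
        print(n,k,((f(P)-f(P0))*1000).round(1))
E
```

```text
43.7 [0.52137239 0.34199654 0.19343993] [-1.144e-01  9.934e-01 -6.000e-04 -2.200e-03]
white 5146 c [479.4 332.8] size [88.1 60.7] ang 13.2
[33.67060169  9.56762434]
white -x end [-10.4 -10.4 -10.4 -10.4 -10.4 -10.4 -10.4 -10.4 -10.4 -10.4] slope -0.001
white -y side [-20.2 -20.5 -20.8 -20.1 -20.4 -20.7 -19.9] slope 0.0019
terra J [[-41.4 -19.8]
 [-13.1  38.7]]
scene rose [ 0.3 -0.8  0.2]
scene jar [-0.2  0.2 -0.1]
scene block [ 0.7 -0.2  0. ]
scene bottle [-0.4  0.1  0.1]
side rose [-0.3 -0.5 -0.4]
side jar [-0.  -0.1 -0.6]
side block [-0.3 -0.4 -0.7]
side bottle [ 0.   0.  -0.6]
```

View pics/w11.png

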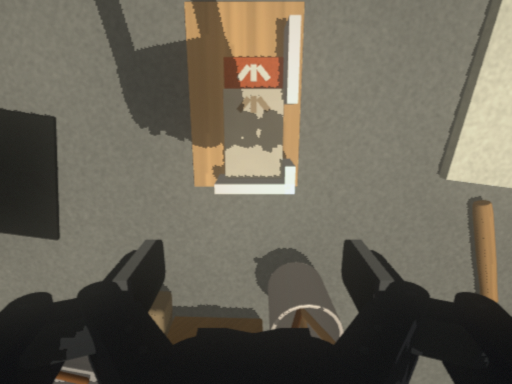

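White lies squared on terracotta (rows 88–178), each about 1 mm off the fences, and none of the bystanders has moved. I'll hand the job in.

```bash
python3 -c "
from station import manip
print(manip.sign_off())"
```

```text
the job is handed in; nothing more can be done
None
```

I handed the job in at 43.7 s: the blue board lies centred on the wheel along its stripe, and terracotta with white on top are back in the corner stop about 1 mm off both fences. The bystanders had not moved; the hand-in returned no verdict.

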